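# Line up the treatment containers by height on the steel rail

## Task

Set the four closed containers (amber bottle, dropper bottle, small brown jar, cement pot) upright on the steel rail, one centred on each of its four ring marks, in order of height: the tallest at the end next to the cream-coloured charger, the shortest at the far end. Leave the little glass dish and the small dark box where they stand.

Things in the scene. Friction and masses are not known exactly. Their poses are not given: they have to be found in the camera images.
- tall_bottle: amber glass bottle with white cap, the tallest: 85 mm high, round body 42 mm in diameter up to 55 mm, narrower above; origin: centre of its underside, z up; stands upright on the worktop in the front row; weight under 150 g
- dropper_bottle: slim white dropper bottle with blue cap, the second tallest: 62 mm high, round body 29 mm in diameter up to about 40 mm, narrower above; origin: centre of its underside, z up; stands upright on the worktop in the front row; weight under 150 g
- brown_jar: squat brown jar with black screw cap, the third: 52 mm high, round, body 44 mm in diameter up to 38 mm, cap 38 mm in diameter; origin: centre of its underside, z up; stands upright on the worktop in the front row; weight under 150 g
- cement_pot: white pot with blue-green lid, the shortest: 40 mm high, round, body 44 mm in diameter; grip it on its white body, between 5 and 26 mm above its base; origin: centre of its underside, z up; stands upright on the worktop in the front row; weight under 150 g
- rail: fixed low plate of steel, 72 x 290 mm, 5 mm thick, flat on top, on the worktop behind the row of loose things, lying across in front of the robot (long side along its own y, which is within 8 degrees of world y). Four ring marks, 53 mm in diameter, are engraved along its middle, at own x = 0 and own y = -0.105, -0.035, 0.035 and 0.105 m. Origin: centre of its underside, so that the surface is at own z = 0.005
- charger: fixed cream-coloured moulded charger of a curing lamp, 71 mm high, 100 mm along the rail and 56 mm across; origin: centre of its underside. It stands just past one end of the rail, left or right (a white power adapter, 93 mm high, stands past the other), about 0.22 m from the rail's centre; its side tells the end for the tallest container
- dish: little waisted glass dish, 33 mm in diameter, 24 mm high, loose among the containers, to be left alone; origin: centre of its underside
- small_box: small dark box, 50 x 60 mm, 30 mm high, loose among the containers, to be left alone; origin: centre of its underside, long side along its own y
Not all that is in view belongs to the job. Leave any red or turquoise look-alike of the brown_jar alone.

How it is judged:
At the end, for the whole second after the job is handed in: All four containers stand upright (within 0.1 rad) on the rail, released and at rest, each within 12 mm of the centre of its ring mark along and across the rail, in order of height with the tallest on the mark nearest the charger (((y of charger in the frame of rail above 0 m and y of tall_bottle in the frame of rail between 0.093 and 0.117 m and y of dropper_bottle in the frame of rail between 0.023 and 0.047 m and y of brown_jar in the frame of rail between -0.047 and -0.023 m and y of cement_pot in the frame of rail between -0.117 and -0.093 m) or (y of charger in the frame of rail below 0 m and y of tall_bottle in the frame of rail between -0.117 and -0.093 m and y of dropper_bottle in the frame of rail between -0.047 and -0.023 m and y of brown_jar in the frame of rail between 0.023 and 0.047 m and y of cement_pot in the frame of rail between 0.093 and 0.117 m)) and x of tall_bottle in the frame of rail between -0.012 and 0.012 m and z of tall_bottle in the frame of rail between 0.002 and 0.009 m and angle between each of tall_bottle, dropper_bottle, brown_jar, cement_pot's own z axis and vertical below 0.1 rad and linear speed of each of tall_bottle, dropper_bottle, brown_jar, cement_pot below 0.01 m/s and contact force between each of tall_bottle, dropper_bottle, brown_jar, cement_pot and the fingers below 0.05 N and x of dropper_bottle in the frame of rail between -0.012 and 0.012 m and z of dropper_bottle in the frame of rail between 0.002 and 0.009 m and x of brown_jar in the frame of rail between -0.012 and 0.012 m and z of brown_jar in the frame of rail between 0.002 and 0.009 m and x of cement_pot in the frame of rail between -0.012 and 0.012 m and z of cement_pot in the frame of rail between 0.002 and 0.009 m); the robot touches nothing.
It fails at once if the glass dish is moved by more than 30 mm (distance of dish from where it was at the start of the episode above 0.03 m).
It fails at once if the small dark box is moved by more than 30 mm (distance of small_box from where it was at the start of the episode above 0.03 m).
It also fails if it takes over 106 s, if anything falls off the work surface, if the arm or the gripper's body presses on something with over 40 N, if the wrist force passes 120 N, or if a joint passes its speed limit or range.

## Robot

A 6-joint arm with a two-finger parallel gripper is mounted at the origin on a cart in front of the work surface, level with it; the furniture and walls round the work are solid. World frame = base frame: x ahead of the robot, y to its left, z up, the work surface at z = 0. Lengths are in m, angles in rad, forces in N, time in s.
With the tool pointing down it reaches from about 0.375 to 0.975 m from the base axis. Payload 3.8 kg.
Tool frame: the origin (TCP) lies at the very end of the fingers, on their centre line; the grasp point (between the pads) lies 19 mm behind it; z points along the fingers, y is the line along which they close (so a half turn about z gives the same grasp; the last joint's range is limited). The gripper opens to 85 mm and grips with 20 to 120 N. Pads are 22 mm wide; open, the fingers measure 114 mm over their backs; the gripper's body (76 mm by 85 mm) begins 54 mm behind the grasp point. The pads swing forward as they close: fully open they stand 13 mm farther back than shut.
Start: joints at [-1.261, 0.264, 1.604, -0, 1.274, -0.037], TCP at [0.229, -0.635, 0.209] pointing down, gripper open.
Joint ranges: [-2.63, 2.63], [-0.94, 2.18], [0.31, 2.57], [-1.31, 4.45], [0, 2.66], [-2.55, 2.55]. Speed limits (rad/s): [2.57, 2.57, 3.14, 3.14, 3.14, 3.14].

## Interface

Orientations are given as a rotation vector (axis times angle).
In Python, from workcell import read_state, read_camera, calibration, finish_job gives the robot as it stands.
- The arm moves only by the tool step_arm, never from a script. Its argument "commands" is a list of rows, each an object of numbers: "fingers": the gripper's target within -1 to 1 (shut at 1, half-way at 0, fully open at -1); "dx", "dy", "dz": the shift along the tool's x, y, z in m; "roll": the turn about the tool's z in degrees. In form: [{"fingers": .., "dx": .., "dy": .., "dz": .., "roll": ..}, ...]. A call has 1 to 8 rows; each row is the pose to reach, as a shift and turn from the pose commanded when the call began, along the tool's axes at that moment; what a row does not reach only later rows make up. A row lasts 1/8 s, in which the tool goes at most 62.5 mm and 10.7 degrees, less where a joint would pass 70% of its speed; a pose out of reach is approached as far as the arm can. A call with a gripper value outside its range is refused whole. The fingers move at their own pace and stop on an object; "squeeze" is the grip in N (left out, the last holds). Time passes only in rows, so rows that repeat a pose let the fingers close. It gives the time, the measured TCP pose, the force, the opening and the grip force at its end, in the units of the state.
- read_state(): the state, without advancing time (a new reading comes with each control period).
- read_camera(name): name is "side" or "top" or "wrist"; returns (picture, depth): 420x560x3 uint8, blue, green, red; 420x560 float32, m along the optical axis (not along the pixel's ray), 0 where there is no reading.
- calibration(name): a dict with "intrinsics" (3x3 intrinsics, pixels), "world_to_cam" (4x4, takes a point from world to camera coordinates). Camera axes: x right, y up, looking along -z (the intrinsics and any distortion apply to the point x, -y, -z); pixel columns grow to the right and rows downward; lengths in m; the calibration is good to about 2 mm. A picture is of the moment at which its call begins: read the wrist's pose just before it. calibration takes no time and is no camera call; for the wrist camera it gives the pose at the moment of the call.
- finish_job(): hands the job in; it is judged then, once.
The state is a dict: "time": time; "q": joint angles; "joint_vel": joint speeds; "joint_torque": joint torques, N m; "tool_pos": TCP position; "tcp_rot": TCP orientation; "wrist_force": force on the tool from outside, world axes, zero at the start; "torque": the same for the moment, N m; "width": opening from 0.0 (shut) to 1.0 (fully open); "grip_force": force on a finger pad.
Only numpy, scipy, OpenCV 4.12 (cv2) and the standard library are available. Lean on these libraries where they do the work, as an engineer would, in place of code of your own. Each camera call takes 0.05 s, during which the arm holds its last target. There are 200 camera calls.

## Working session

There is one attempt and no reset: what is moved stays moved. The work goes in short steps, Python scripts to look and compute and a tool call to move; the robot and the scene stay as the last step left them, time stands still between calls to the robot, and variables do not carry over. Pictures are saved under pics/ and viewed, at most 14 in all, crops included, and the job is handed in when it is done.

Besides the shell and the picture viewer there is one more tool, called as name(argument=value, ...) on one line, values as JSON. step_arm: Moves the arm, as the interface text tells. Its arguments: {"type":"object","properties":{"commands":{"type":"array","items":{"type":"object","properties":{"fingers":{"type":"number"},"dx":{"type":"number"},"dy":{"type":"number"},"dz":{"type":"number"},"roll":{"type":"number"}}}},"squeeze":{"type":"number"}},"required":["commands"]}

```bash
mkdir -p pics; ls; cat > h.py <<'E'
import numpy as np, cv2
from workcell import read_state, read_camera, calibration, finish_job
def ray(c,u,v):
    K=np.array(c["intrinsics"]);T=np.array(c["world_to_cam"])
    d=np.linalg.inv(K)@[u,v,1]; d=np.array([d[0],-d[1],-d[2]])
    R=T[:3,:3]; return -R.T@T[:3,3], R.T@d
def onz(c,u,v,z):
    o,d=ray(c,u,v); return o+d*(z-o[2])/d[2]
def cloud(c,D):
    v,u=np.mgrid[:D.shape[0],:D.shape[1]]; K=np.array(c["intrinsics"]);T=np.array(c["world_to_cam"])
    p=np.stack([(u-K[0,2])/K[0,0]*D,-(v-K[1,2])/K[1,1]*D,-D],-1)
    return (p-T[:3,3])@T[:3,:3]
E
python3 - <<'E'
from h import *
for n in("top","side"):
    c=calibration(n); print({k:np.round(v,3).tolist() if not isinstance(v,str) else v for k,v in c.items()})
    p,d=read_camera(n); cv2.imwrite(f"pics/{n}0.png",p); np.save(f"{n}0.npy",d)
s=read_state(); print(s)
E
```

```text
pics
{'intrinsics': [[472.649, 0.0, 271.811], [0.0, 472.649, 204.454], [0.0, 0.0, 1.0]], 'world_to_cam': [[-0.014, -1.0, -0.013, 0.045], [0.999, -0.014, 0.035, -0.505], [-0.035, -0.012, 0.999, -1.156], [0.0, 0.0, 0.0, 1.0]]}
{'intrinsics': [[415.519, 0.0, 279.34], [0.0, 415.519, 215.022], [0.0, 0.0, 1.0]], 'world_to_cam': [[0.997, -0.078, 0.015, -0.519], [0.037, 0.618, 0.785, -0.086], [-0.071, -0.782, 0.619, -0.945], [0.0, 0.0, 0.0, 1.0]]}
{'time': 0.1, 'q': array([-1.26093548e+00,  2.64693449e-01,  1.60523947e+00,  7.15680119e-06,
        1.27370527e+00, -3.69056455e-02]), 'joint_vel': array([ 0.00181871, -0.00152572, -0.00227681, -0.00124465, -0.00254384,
       -0.0017151 ]), 'joint_torque': array([ 3.82358849e-04, -5.16708505e+01, -3.68589485e+01, -1.68750415e-05,
        6.32169118e-03, -1.23750601e-05]), 'tool_pos': array([ 0.2291858 , -0.6341488 ,  0.20797494]), 'tcp_rot': array([-3.09249344e+00, -5.41621513e-01,  4.26235888e-04]), 'wrist_force': array([-0.21456381, -0.11525611,  0.43262124]), 'torque': array([ 0.00443841, -0.01040095,  0.09281878]), 'grip_force': 0.0, 'width': 1.0023772201569894}
```

View pics/top0.png

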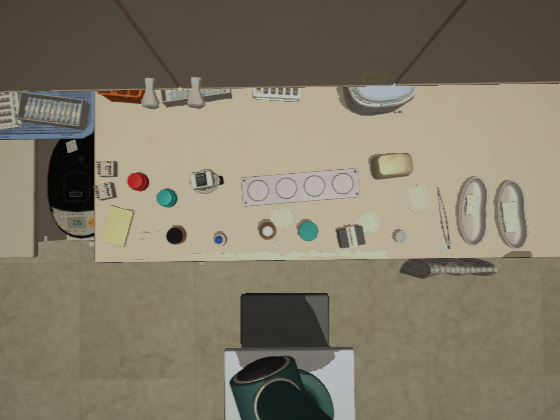

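View pics/side0.png

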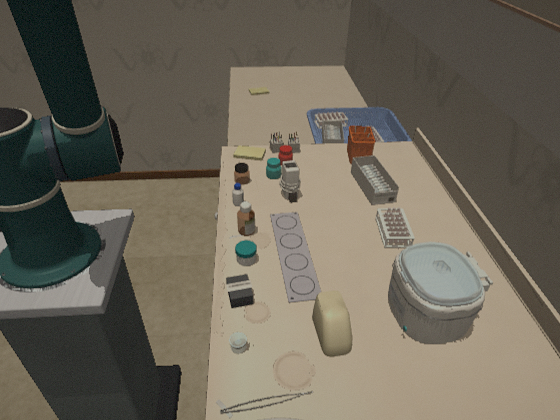

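Top view: containers are the amber bottle (267,230), dropper (219,239), brown jar with black cap (176,235) and cement pot (307,230). The charger (392,165) is on the right, at −y; the adapter is at (205,180). Rings are at about (258..342,186).
The brown jar could be confused with the red jar (137,181) or the turquoise jar (166,198), and the turquoise jar with the cement pot (307,230). I choose black cap (176,235) and the front-row teal (307,230).

```bash
python3 - <<'E'
from h import *
p=cv2.imread("pics/top0.png"); d=np.load("top0.npy"); c=calibration("top")
cv2.imwrite("pics/crop.png",cv2.resize(p[155:260,150:420],None,fx=2.9,fy=2.9,interpolation=cv2.INTER_CUBIC))
P=cloud(c,d)
for n,(u,v),h in [("tall",(267,230),.085),("drop",(219,239),.062),("jar",(176,235),.052),("pot",(307,230),.040),("box",(350,236),.03),("dish",(400,236),.024),("chg",(392,165),.071)]:
    r=28
    Q=P[v-r:v+r,u-r:u+r]; ok=(Q[...,2]>h-.008)&(Q[...,2]<h+.012)
    # component nearest the pixel
    k,L,st,ce=cv2.connectedComponentsWithStats(ok.astype(np.uint8))
    i=1+np.argmin([np.hypot(*(q-r)) - .0 for q in ce[1:]]); m=L==i
    # circle centre from min enclosing
    X=Q[m]; (cx,cy),rad=cv2.minEnclosingCircle(X[:,:2].astype(np.float32))
    print(n,m.sum(),"zmed",np.median(X[:,2]).round(4),"mean",X[:,:2].mean(0).round(4),"mec",round(cx,4),round(cy,4),"r",round(rad,4))
# rail: purple-grey plate
roi=p[160:215,235:365]; g=cv2.cvtColor(roi,cv2.COLOR_BGR2LAB).astype(int)
m=((g[...,2]<132)&(g[...,0]>90)).astype(np.uint8); m=cv2.morphologyEx(m,cv2.MORPH_CLOSE,np.ones((7,7)))
cs=max(cv2.findContours(m,0,2)[0],key=cv2.contourArea)
w=np.array([onz(c,q[0][0]+235,q[0][1]+160,.005)[:2] for q in cs])
print("rail",cv2.minAreaRect((w*1000).astype(np.float32)))
print(P[178:184,300:303,2])
E
```

```text
tall 95 zmed 0.0851 mean [0.4424 0.0489] mec 0.4426 0.049 r 0.0125
drop 45 zmed 0.0618 mean [0.423  0.1648] mec 0.4231 0.165 r 0.0087
jar 209 zmed 0.0521 mean [0.4337 0.2716] mec 0.4338 0.272 r 0.019
pot 302 zmed 0.0399 mean [ 0.44   -0.0477] mec 0.44 -0.0478 r 0.0237
box 488 zmed 0.0305 mean [ 0.4245 -0.1518] mec 0.4247 -0.1514 r 0.0357
dish 124 zmed 0.022 mean [ 0.4214 -0.2753] mec 0.4214 -0.2749 r 0.0166
chg 573 zmed 0.0698 mean [ 0.5942 -0.2426] mec 0.5957 -0.2441 r 0.0376
rail ((548.457763671875, -32.477142333984375), (69.87825012207031, 286.0155029296875), 3.882850170135498)
[[0.00551771 0.00651712 0.0058237 ]
 [0.00455293 0.00528453 0.0040879 ]
 [0.00826135 0.00327526 0.00732951]
 [0.00729642 0.00300343 0.00830338]
 [0.00368721 0.00497766 0.00612582]
 [0.00333636 0.01119628 0.00667541]]
```

View pics/crop.png

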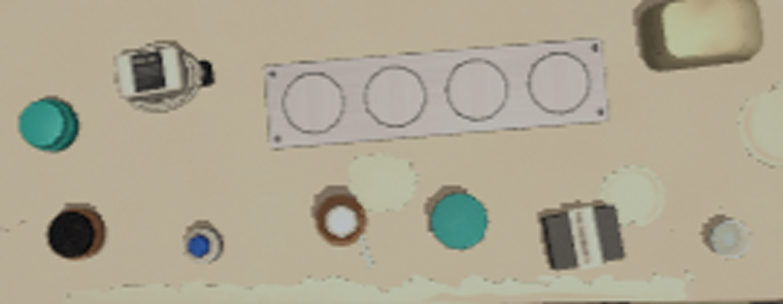

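Crop confirms the black-capped brown jar and the teal-lidded pot. Measured heights (85/62/52/40 mm) and the rail (70×286 mm, 3.9°) agree with the description, and the charger is on −y, so the tall bottle goes to own y = −0.105.

step_arm(commands=[{"fingers":-1,"dx":0.433,"dy":-0.57,"dz":0,"roll":-74},{"fingers":-1,"dx":0.433,"dy":-0.57,"dz":0,"roll":-74},{"fingers":-1,"dx":0.433,"dy":-0.57,"dz":0,"roll":-74},{"fingers":-1,"dx":0.433,"dy":-0.57,"dz":0,"roll":-74},{"fingers":-1,"dx":0.433,"dy":-0.57,"dz":0,"roll":-74},{"fingers":-1,"dx":0.433,"dy":-0.57,"dz":0,"roll":-74},{"fingers":-1,"dx":0.433,"dy":-0.57,"dz":0,"roll":-74},{"fingers":-1,"dx":0.433,"dy":-0.57,"dz":0,"roll":-74}], squeeze=30)

```text
time: 1.1
tool_pos: [0.3785, -0.1556, 0.209]
tcp_rot: [2.144, 2.296, 0.0]
wrist_force: [0.9, -0.0, 0.3]
width: 1.002
grip_force: 0.0
```

```bash
cat > to.py <<'E'
# usage: to.py x y z [yawdeg of tool y] or name/rail targets -> shift in tool axes
import sys
from h import *
from scipy.spatial.transform import Rotation as R
ob=dict(tall=(.4425,.049),drop=(.423,.165),jar=(.4337,.2718),pot=(.44,-.0477))
C=np.array([.5485,-.0325]);a=np.radians(3.88);ey=np.array([-np.sin(a),np.cos(a)])
for n,y in zip(("tall","drop","jar","pot"),(-.105,-.035,.035,.105)): ob[n+"_t"]=tuple(C+y*ey)
s=read_state();r=R.from_rotvec(s["tcp_rot"]);M=r.as_matrix()
print("t",round(s["time"],2),"pos",s["tool_pos"].round(4),"tilt z",M[:,2].round(3),"yaw y",np.degrees(np.arctan2(M[1,1],M[0,1])).round(2),"w",round(s["width"],3),"F",s["wrist_force"].round(1),s["grip_force"])
for k in sys.argv[1:]:
    n,z=k.split(":");print(k,np.round(ob[n],4),"shift",(M.T@(np.array([*ob[n],float(z)])-s["tool_pos"])).round(4))
E
python3 to.py tall:.2
```

```text
t 1.1 pos [ 0.3785 -0.1556  0.209 ] tilt z [ 0.  0. -1.] yaw y 3.91 w 1.002 F [ 0.9 -0.   0.3] 0.0
tall:.2 [0.4425 0.049 ] shift [0.1998 0.0778 0.009 ]
```

step_arm(commands=[{"fingers":-1,"dx":0.2,"dy":0.078,"dz":0},{"fingers":-1,"dx":0.2,"dy":0.078,"dz":0},{"fingers":-1,"dx":0.2,"dy":0.078,"dz":0},{"fingers":-1,"dx":0.2,"dy":0.078,"dz":0},{"fingers":-1,"dx":0.2,"dy":0.078,"dz":0.05},{"fingers":-1,"dx":0.2,"dy":0.078,"dz":0.09},{"fingers":-1,"dx":0.2,"dy":0.078,"dz":0.09}])

```text
invalid input
```

```bash
python3 to.py tall:.017; python3 - <<'E'
from h import *
p,d=read_camera("wrist"); cv2.imwrite("pics/w1.png",p)
E
```

```text
t 1.1 pos [ 0.3785 -0.1556  0.209 ] tilt z [ 0.  0. -1.] yaw y 3.91 w 1.002 F [ 0.9 -0.   0.3] 0.0
tall:.017 [0.4425 0.049 ] shift [0.1998 0.0777 0.192 ]
```

View pics/w1.png

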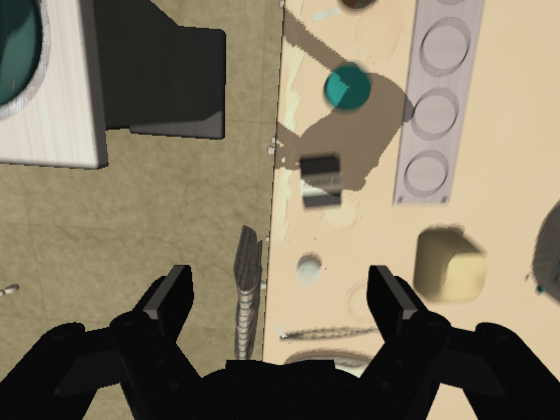

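The wrist view shows the pot (347,88), box (322,180), dish (308,265) and rail as expected. The move was refused, so I'll include the roll field in each row.

step_arm(commands=[{"fingers":-1,"dx":0.2,"dy":0.078,"dz":0,"roll":0},{"fingers":-1,"dx":0.2,"dy":0.078,"dz":0,"roll":0},{"fingers":-1,"dx":0.2,"dy":0.078,"dz":0,"roll":0},{"fingers":-1,"dx":0.2,"dy":0.078,"dz":0,"roll":0},{"fingers":-1,"dx":0.2,"dy":0.078,"dz":0.05,"roll":0},{"fingers":-1,"dx":0.2,"dy":0.078,"dz":0.09,"roll":0},{"fingers":-1,"dx":0.2,"dy":0.078,"dz":0.09,"roll":0}])

```text
time: 2.02
tool_pos: [0.439, 0.047, 0.1155]
tcp_rot: [-2.141, -2.291, 0.01]
wrist_force: [-0.6, -0.6, 0.5]
width: 1.0
grip_force: 0.0
```

```bash
python3 to.py tall:.017
```

```text
t 2.02 pos [0.439  0.047  0.1155] tilt z [-0.009 -0.001 -1.   ] yaw y 3.89 w 1.0 F [-0.6 -0.6  0.5] 0.0
tall:.017 [0.4425 0.049 ] shift [0.0017 0.0045 0.0985]
```

step_arm(commands=[{"fingers":-1,"dx":0,"dy":0,"dz":0.04,"roll":0},{"fingers":-1,"dx":0,"dy":0,"dz":0.08,"roll":0},{"fingers":-1,"dx":0,"dy":0,"dz":0.1,"roll":0},{"fingers":-1,"dx":0,"dy":0,"dz":0.1,"roll":0}])

```text
time: 2.52
tool_pos: [0.4427, 0.0469, 0.0193]
tcp_rot: [-2.145, -2.294, 0.002]
wrist_force: [-0.7, -0.3, -0.1]
width: 1.0
grip_force: 0.0
```

```bash
python3 to.py tall:.017
```

```text
t 2.52 pos [0.4427 0.0469 0.0193] tilt z [-0.002 -0.    -1.   ] yaw y 3.84 w 1.0 F [-0.7 -0.3 -0.1] 0.0
tall:.017 [0.4425 0.049 ] shift [ 0.0021 -0.      0.0023]
```

step_arm(commands=[{"fingers":1,"dx":0.002,"dy":0,"dz":0,"roll":0},{"fingers":1,"dx":0.002,"dy":0,"dz":0,"roll":0},{"fingers":1,"dx":0.002,"dy":0,"dz":0,"roll":0},{"fingers":1,"dx":0.002,"dy":0,"dz":0,"roll":0},{"fingers":1,"dx":0.002,"dy":0,"dz":0,"roll":0},{"fingers":1,"dx":0.002,"dy":0,"dz":0,"roll":0}])

```text
time: 3.28
tool_pos: [0.4441, 0.0493, 0.0209]
tcp_rot: [2.144, 2.294, 0.003]
wrist_force: [-2.5, -0.5, 5.8]
width: 0.47
grip_force: 29.7
```

```bash
python3 to.py tall:.06 tall_t:.06
```

```text
t 3.27 pos [0.4441 0.0493 0.0209] tilt z [ 0.003  0.    -1.   ] yaw y 3.88 w 0.47 F [-2.5 -0.5  5.8] 29.68774335051421
tall:.06 [0.4425 0.049 ] shift [-0.0002 -0.0015 -0.0391]
tall_t:.06 [ 0.5556 -0.1373] shift [-0.1937  0.0987 -0.0388]
```

step_arm(commands=[{"fingers":1,"dx":0,"dy":0,"dz":-0.06,"roll":0},{"fingers":1,"dx":0,"dy":0,"dz":-0.07,"roll":0},{"fingers":1,"dx":-0.05,"dy":0.025,"dz":-0.07,"roll":0},{"fingers":1,"dx":-0.1,"dy":0.05,"dz":-0.07,"roll":0},{"fingers":1,"dx":-0.15,"dy":0.075,"dz":-0.07,"roll":0},{"fingers":1,"dx":-0.194,"dy":0.098,"dz":-0.07,"roll":0},{"fingers":1,"dx":-0.194,"dy":0.098,"dz":-0.07,"roll":0},{"fingers":1,"dx":-0.194,"dy":0.098,"dz":-0.05,"roll":0}])

```text
time: 4.28
tool_pos: [0.5547, -0.1382, 0.0701]
tcp_rot: [2.145, 2.292, 0.002]
wrist_force: [-0.5, 0.0, -0.4]
width: 0.471
grip_force: 31.4
```

```bash
python3 to.py tall_t:.0255; python3 - <<'E'
from h import *
p,d=read_camera("side"); cv2.imwrite("pics/s1.png",p[180:330,200:400].repeat(3,0).repeat(3,1))
E
```

```text
t 4.28 pos [ 0.5547 -0.1382  0.0701] tilt z [ 0.003 -0.    -1.   ] yaw y 3.8 w 0.471 F [-0.5  0.  -0.4] 31.365940647083335
tall_t:.0255 [ 0.5556 -0.1373] shift [0.0009 0.0008 0.0446]
```

View pics/s1.png

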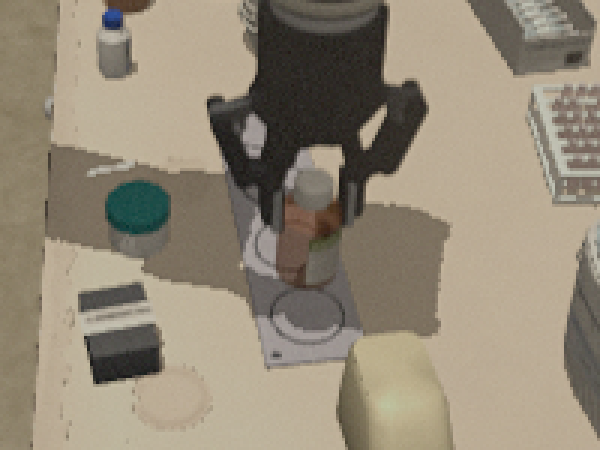

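The bottle hangs upright in the gripper over the last ring. Lowering it now.

step_arm(commands=[{"fingers":1,"dx":0.001,"dy":0.001,"dz":0.025,"roll":0},{"fingers":1,"dx":0.001,"dy":0.001,"dz":0.038,"roll":0},{"fingers":1,"dx":0.001,"dy":0.001,"dz":0.044,"roll":0},{"fingers":1,"dx":0.001,"dy":0.001,"dz":0.044,"roll":0}])

```text
time: 4.82
tool_pos: [0.5546, -0.1364, 0.026]
tcp_rot: [2.144, 2.296, 0.0]
wrist_force: [-0.7, 0.0, 0.9]
width: 0.468
grip_force: 31.4
```

```bash
python3 to.py tall_t:.0255
```

```text
t 4.83 pos [ 0.5546 -0.1364  0.026 ] tilt z [ 0. -0. -1.] yaw y 3.9 w 0.468 F [-0.7  0.   0.9] 31.440815473906696
tall_t:.0255 [ 0.5556 -0.1373] shift [-0.001   0.001   0.0005]
```

step_arm(commands=[{"fingers":1,"dx":0,"dy":0.001,"dz":0.001,"roll":0},{"fingers":-0.1,"dx":0,"dy":0.001,"dz":0.001,"roll":0},{"fingers":-0.3,"dx":0,"dy":0.001,"dz":0.001,"roll":0},{"fingers":-0.5,"dx":0,"dy":0.001,"dz":0.001,"roll":0},{"fingers":-0.5,"dx":0,"dy":0.001,"dz":-0.02,"roll":0},{"fingers":-0.5,"dx":0,"dy":0.001,"dz":-0.07,"roll":0},{"fingers":-0.5,"dx":0,"dy":0.001,"dz":-0.1,"roll":0},{"fingers":-0.5,"dx":0,"dy":0.001,"dz":-0.1,"roll":0}])

```text
time: 5.82
tool_pos: [0.5582, -0.1373, 0.1286]
tcp_rot: [2.141, 2.291, 0.005]
wrist_force: [0.3, -0.0, 0.4]
width: 0.747
grip_force: 0.0
```

```bash
python3 to.py drop:.12; python3 - <<'E'
from h import *
p,d=read_camera("side"); cv2.imwrite("pics/s2.png",p[130:330,200:400].repeat(3,0).repeat(3,1))
E
```

```text
t 5.83 pos [ 0.5582 -0.1373  0.1286] tilt z [ 0.007 -0.002 -1.   ] yaw y 3.87 w 0.747 F [ 0.3 -0.   0.4] 0.0
drop:.12 [0.423 0.165] shift [ 0.3108 -0.1145  0.0071]
```

View pics/s2.png

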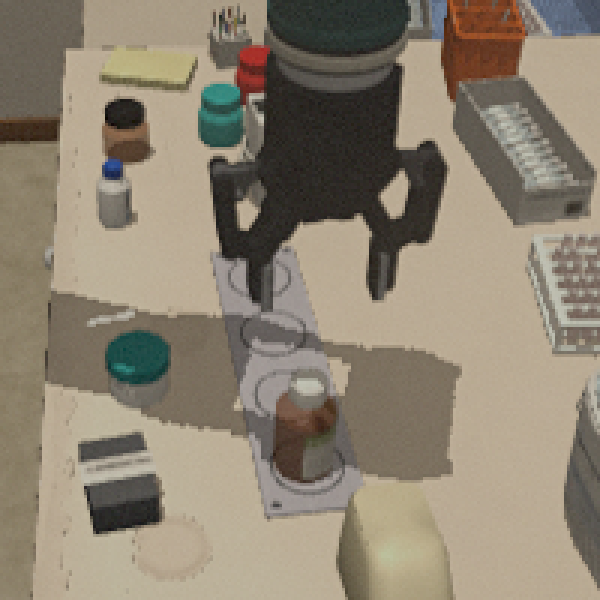

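Tall bottle stands in the end ring. Next the dropper.

step_arm(commands=[{"fingers":-0.5,"dx":0.06,"dy":-0.02,"dz":0,"roll":0},{"fingers":-0.5,"dx":0.12,"dy":-0.045,"dz":0,"roll":0},{"fingers":-0.5,"dx":0.18,"dy":-0.065,"dz":0,"roll":0},{"fingers":-0.5,"dx":0.24,"dy":-0.088,"dz":0,"roll":0},{"fingers":-0.5,"dx":0.29,"dy":-0.106,"dz":0,"roll":0},{"fingers":-0.5,"dx":0.311,"dy":-0.113,"dz":0.02,"roll":0},{"fingers":-0.5,"dx":0.311,"dy":-0.113,"dz":0.03,"roll":0},{"fingers":-0.5,"dx":0.311,"dy":-0.113,"dz":0.03,"roll":0}])

```text
time: 6.88
tool_pos: [0.4202, 0.1651, 0.0931]
tcp_rot: [-2.144, -2.294, 0.006]
wrist_force: [-0.3, 0.1, 0.2]
width: 0.75
grip_force: 0.0
```

```bash
python3 to.py drop:.01
```

```text
t 6.88 pos [0.4202 0.1651 0.0931] tilt z [-0.004 -0.002 -1.   ] yaw y 3.88 w 0.75 F [-0.3  0.1  0.2] 0.0
drop:.01 [0.423 0.165] shift [-0.0001  0.0031  0.0831]
```

step_arm(commands=[{"fingers":-0.5,"dx":0,"dy":0.002,"dz":0.04,"roll":0},{"fingers":-0.5,"dx":0,"dy":0.002,"dz":0.07,"roll":0},{"fingers":-0.5,"dx":0,"dy":0.002,"dz":0.083,"roll":0},{"fingers":-0.5,"dx":0,"dy":0.002,"dz":0.083,"roll":0},{"fingers":0.2,"dx":0,"dy":0.002,"dz":0.083,"roll":0},{"fingers":0.2,"dx":0,"dy":0.002,"dz":0.083,"roll":0}])

```text
time: 7.62
tool_pos: [0.4251, 0.1666, 0.0135]
tcp_rot: [2.144, 2.294, 0.004]
wrist_force: [0.2, 0.3, 0.0]
width: 0.402
grip_force: 0.0
```

step_arm(commands=[{"fingers":1,"dx":0,"dy":0,"dz":0,"roll":0},{"fingers":1,"dx":0,"dy":0,"dz":0,"roll":0},{"fingers":1,"dx":0,"dy":0,"dz":0,"roll":0},{"fingers":1,"dx":0,"dy":0,"dz":0,"roll":0}])

```text
time: 8.12
tool_pos: [0.425, 0.1667, 0.0134]
tcp_rot: [2.144, 2.295, 0.003]
wrist_force: [-1.0, -0.1, 6.5]
width: 0.308
grip_force: 29.4
```

```bash
python3 to.py drop:.01 drop_t:.06
```

```text
t 8.12 pos [0.425  0.1667 0.0134] tilt z [ 0.002  0.001 -1.   ] yaw y 3.88 w 0.308 F [-1.  -0.1  6.5] 29.44541985896649
drop:.01 [0.423 0.165] shift [-0.0016 -0.0021  0.0034]
drop_t:.06 [ 0.5509 -0.0674] shift [-0.2421  0.1099 -0.0464]
```

step_arm(commands=[{"fingers":1,"dx":0,"dy":0,"dz":-0.06,"roll":0},{"fingers":1,"dx":-0.05,"dy":0.023,"dz":-0.07,"roll":0},{"fingers":1,"dx":-0.1,"dy":0.046,"dz":-0.07,"roll":0},{"fingers":1,"dx":-0.15,"dy":0.069,"dz":-0.07,"roll":0},{"fingers":1,"dx":-0.2,"dy":0.09,"dz":-0.07,"roll":0},{"fingers":1,"dx":-0.241,"dy":0.11,"dz":-0.07,"roll":0},{"fingers":1,"dx":-0.241,"dy":0.11,"dz":-0.05,"roll":0},{"fingers":1,"dx":-0.241,"dy":0.11,"dz":-0.03,"roll":0}])

```text
time: 9.12
tool_pos: [0.5503, -0.0677, 0.0419]
tcp_rot: [2.146, 2.293, 0.001]
wrist_force: [0.2, 0.7, -0.6]
width: 0.308
grip_force: 29.8
```

```bash
python3 to.py drop_t:.0185
```

```text
t 9.12 pos [ 0.5503 -0.0677  0.0419] tilt z [ 0.001 -0.    -1.   ] yaw y 3.79 w 0.308 F [ 0.2  0.7 -0.6] 29.78654022066621
drop_t:.0185 [ 0.5509 -0.0674] shift [0.0002 0.0006 0.0234]
```

step_arm(commands=[{"fingers":1,"dx":0.001,"dy":0.001,"dz":0.015,"roll":0},{"fingers":1,"dx":0.001,"dy":0.001,"dz":0.023,"roll":0},{"fingers":1,"dx":0.001,"dy":0.001,"dz":0.024,"roll":0},{"fingers":1,"dx":0.001,"dy":0.001,"dz":0.024,"roll":0}])

```text
time: 9.62
tool_pos: [0.551, -0.0655, 0.0186]
tcp_rot: [2.144, 2.295, 0.0]
wrist_force: [-1.0, -0.7, 0.8]
width: 0.313
grip_force: 30.0
```

```bash
python3 to.py drop_t:.0185
```

```text
t 9.62 pos [ 0.551  -0.0655  0.0186] tilt z [ 0. -0. -1.] yaw y 3.9 w 0.313 F [-1.  -0.7  0.8] 29.978426462912466
drop_t:.0185 [ 0.5509 -0.0674] shift [-0.0019 -0.0002  0.0001]
```

step_arm(commands=[{"fingers":1,"dx":0,"dy":0,"dz":0.001,"roll":0},{"fingers":0.2,"dx":0,"dy":0,"dz":0.001,"roll":0},{"fingers":0,"dx":0,"dy":0,"dz":0.001,"roll":0},{"fingers":-0.4,"dx":0,"dy":0,"dz":0.001,"roll":0},{"fingers":-0.5,"dx":0,"dy":0,"dz":-0.02,"roll":0},{"fingers":-0.5,"dx":0,"dy":0,"dz":-0.07,"roll":0},{"fingers":-0.5,"dx":0,"dy":0,"dz":-0.1,"roll":0},{"fingers":-0.5,"dx":0,"dy":0,"dz":-0.1,"roll":0}])

```text
time: 10.62
tool_pos: [0.5535, -0.0662, 0.1215]
tcp_rot: [2.141, 2.291, 0.006]
wrist_force: [-0.2, -1.0, -0.3]
width: 0.748
grip_force: 0.0
```

```bash
python3 to.py jar:.1
```

```text
t 10.62 pos [ 0.5535 -0.0662  0.1215] tilt z [ 0.007 -0.001 -1.   ] yaw y 3.87 w 0.748 F [-0.2 -1.  -0.3] 0.0
jar:.1 [0.4337 0.2718] shift [ 0.3453 -0.0969  0.0203]
```

step_arm(commands=[{"fingers":-0.5,"dx":0.06,"dy":-0.02,"dz":0,"roll":0},{"fingers":-0.5,"dx":0.12,"dy":-0.04,"dz":0,"roll":0},{"fingers":-0.5,"dx":0.18,"dy":-0.055,"dz":0,"roll":0},{"fingers":-0.5,"dx":0.24,"dy":-0.07,"dz":0,"roll":0},{"fingers":-0.5,"dx":0.3,"dy":-0.085,"dz":0,"roll":0},{"fingers":-0.5,"dx":0.345,"dy":-0.0945,"dz":0,"roll":0},{"fingers":-0.5,"dx":0.345,"dy":-0.0945,"dz":0.025,"roll":0},{"fingers":-0.5,"dx":0.345,"dy":-0.0945,"dz":0.025,"roll":0}])

```text
time: 11.62
tool_pos: [0.4299, 0.2711, 0.0896]
tcp_rot: [-2.142, -2.295, 0.011]
wrist_force: [0.0, -0.5, 0.1]
width: 0.751
grip_force: 0.0
```

```bash
python3 to.py jar:.008; python3 - <<'E'
from h import *
p,d=read_camera("side"); cv2.imwrite("pics/s3.png",p[130:330,200:400].repeat(3,0).repeat(3,1))
E
```

```text
t 11.62 pos [0.4299 0.2711 0.0896] tilt z [-0.006 -0.004 -1.   ] yaw y 3.96 w 0.751 F [ 0.  -0.5  0.1] 0.0
jar:.008 [0.4337 0.2718] shift [0.0007 0.0043 0.0816]
```

View pics/s3.png

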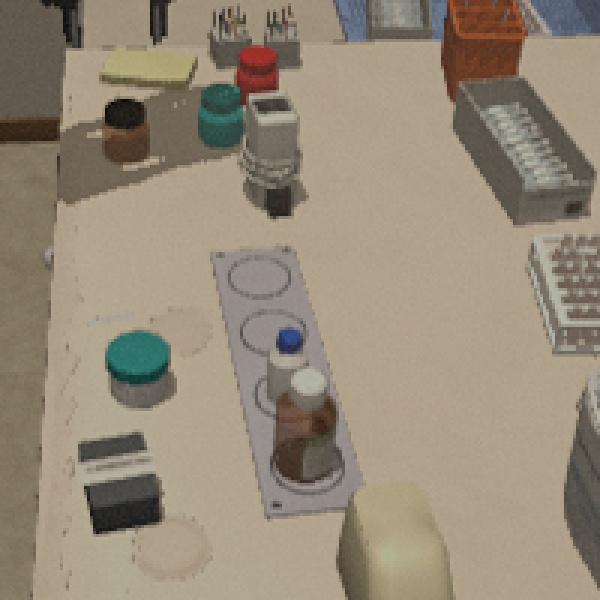

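The tall bottle and dropper stand on the rail. Before continuing I'll check their positions in the top view.

```bash
cat > chk.py <<'E'
import sys
from h import *
C=np.array([.5485,-.0325]);a=np.radians(3.88);B=np.array([[np.cos(a),np.sin(a)],[-np.sin(a),np.cos(a)]])
c=calibration("top");p,d=read_camera("top");P=cloud(c,d)
cv2.imwrite("pics/%s.png"%sys.argv[1],p[155:260,150:420].repeat(2,0).repeat(2,1))
for n,h,y in (("tall",.09,-.105),("drop",.067,-.035),("jar",.057,.035),("pot",.045,.105)):
    L=(P[...,:2]-C)@B.T
    m=(abs(L[...,0])<.04)&(abs(L[...,1]-y)<.034)&(abs(P[...,2]-h)<.007)
    if m.sum()>10: print(n,m.sum(),"rail xy",L[m].mean(0).round(4),"z",np.median(P[m][:,2]).round(4))
# ring centres by Hough in rectified rail-plane view
E
python3 chk.py t1; python3 - <<'E'
from h import *
c=calibration("top");p=cv2.imread("pics/top0.png");f=6
g=cv2.cvtColor(cv2.resize(p[170:205,240:360],None,fx=f,fy=f,interpolation=cv2.INTER_CUBIC),cv2.COLOR_BGR2GRAY)
for x,y,r in cv2.HoughCircles(g,cv2.HOUGH_GRADIENT,1.5,120,param1=80,param2=25,minRadius=58,maxRadius=74)[0]:
    print(onz(c,(x+.5)/f-.5+240,(y+.5)/f-.5+170,.005).round(4),r)
C=np.array([.5485,-.0325]);a=np.radians(3.88)
for y in(-.105,-.035,.035,.105):print(C+y*np.array([-np.sin(a),np.cos(a)]))
E
```

```text
tall 96 rail xy [-0.0031 -0.1037] z 0.0897
drop 43 rail xy [-0.0022 -0.0338] z 0.0666
[ 0.5558 -0.137   0.005 ] 65.65
[0.5467 0.0028 0.005 ] 65.95
[ 0.5531 -0.0666  0.005 ] 61.45
[0.541  0.0747 0.005 ] 61.3
[ 0.55560504 -0.13725934]
[ 0.55086835 -0.06741978]
[0.54613165 0.00241978]
[0.54139496 0.07225934]
```

Both are within 3 mm of their marks. Next I grasp the jar.

step_arm(commands=[{"fingers":-0.5,"dx":0,"dy":0.002,"dz":0.04,"roll":0},{"fingers":-0.5,"dx":0,"dy":0.002,"dz":0.07,"roll":0},{"fingers":-0.5,"dx":0,"dy":0.002,"dz":0.081,"roll":0},{"fingers":-0.5,"dx":0,"dy":0.002,"dz":0.081,"roll":0},{"fingers":1,"dx":0,"dy":0.002,"dz":0.081,"roll":0},{"fingers":1,"dx":0,"dy":0.002,"dz":0.081,"roll":0},{"fingers":1,"dx":0,"dy":0.002,"dz":0.081,"roll":0},{"fingers":1,"dx":0,"dy":0.002,"dz":0.081,"roll":0}])

```text
time: 12.72
tool_pos: [0.4366, 0.273, 0.0139]
tcp_rot: [2.144, 2.295, 0.005]
wrist_force: [-0.6, -0.9, 5.9]
width: 0.428
grip_force: 30.1
```

```bash
python3 to.py jar:.01 jar_t:.06
```

```text
t 12.72 pos [0.4366 0.273  0.0139] tilt z [ 0.003  0.001 -1.   ] yaw y 3.88 w 0.428 F [-0.6 -0.9  5.9] 30.061867833137512
jar:.01 [0.4337 0.2718] shift [-0.001  -0.003   0.0039]
jar_t:.06 [0.5461 0.0024] shift [-0.2773  0.0911 -0.0462]
```

Opening 0.428 (≈38 mm) means the pads are on the cap rather than the 44 mm body, so I'll regrasp lower.

step_arm(commands=[{"fingers":-0.5,"dx":-0.001,"dy":-0.002,"dz":0,"roll":0},{"fingers":-0.5,"dx":-0.001,"dy":-0.002,"dz":0,"roll":0},{"fingers":-0.5,"dx":-0.001,"dy":-0.002,"dz":0.009,"roll":0},{"fingers":-0.5,"dx":-0.001,"dy":-0.002,"dz":0.009,"roll":0},{"fingers":1,"dx":-0.001,"dy":-0.002,"dz":0.009,"roll":0},{"fingers":1,"dx":-0.001,"dy":-0.002,"dz":0.009,"roll":0},{"fingers":1,"dx":-0.001,"dy":-0.002,"dz":0.009,"roll":0},{"fingers":1,"dx":-0.001,"dy":-0.002,"dz":0.009,"roll":0}])

```text
time: 13.72
tool_pos: [0.4333, 0.2712, 0.0033]
tcp_rot: [2.145, 2.295, 0.0]
wrist_force: [-0.7, 0.3, 2.1]
width: 0.48
grip_force: 30.3
```

```bash
python3 to.py jar:.01 jar_t:.06
```

```text
t 13.72 pos [0.4333 0.2712 0.0033] tilt z [ 0.  0. -1.] yaw y 3.87 w 0.48 F [-0.7  0.3  2.1] 30.332395664881915
jar:.01 [0.4337 0.2718] shift [ 0.0006  0.0004 -0.0067]
jar_t:.06 [0.5461 0.0024] shift [-0.2757  0.0944 -0.0567]
```

step_arm(commands=[{"fingers":1,"dx":0,"dy":0,"dz":-0.06,"roll":0},{"fingers":1,"dx":-0.04,"dy":0,"dz":-0.11,"roll":0},{"fingers":1,"dx":-0.1,"dy":0.02,"dz":-0.11,"roll":0},{"fingers":1,"dx":-0.15,"dy":0.05,"dz":-0.11,"roll":0},{"fingers":1,"dx":-0.2,"dy":0.07,"dz":-0.11,"roll":0},{"fingers":1,"dx":-0.25,"dy":0.09,"dz":-0.11,"roll":0},{"fingers":1,"dx":-0.276,"dy":0.096,"dz":-0.09,"roll":0},{"fingers":1,"dx":-0.276,"dy":0.096,"dz":-0.05,"roll":0}])

```text
time: 14.72
tool_pos: [0.551, -0.0002, 0.0546]
tcp_rot: [2.145, 2.288, 0.006]
wrist_force: [0.1, -0.8, -0.8]
width: 0.478
grip_force: 30.7
```

```bash
python3 to.py jar_t:.0085
```

```text
t 14.72 pos [ 5.51e-01 -2.00e-04  5.46e-02] tilt z [ 0.006 -0.001 -1.   ] yaw y 3.69 w 0.478 F [ 0.1 -0.8 -0.8] 30.70650524343364
jar_t:.0085 [0.5461 0.0024] shift [ 0.003  -0.0049  0.0461]
```

step_arm(commands=[{"fingers":1,"dx":0,"dy":0,"dz":0.025,"roll":0},{"fingers":1,"dx":0,"dy":0,"dz":0.035,"roll":0},{"fingers":1,"dx":0,"dy":0,"dz":0.035,"roll":0}])

```text
time: 15.1
tool_pos: [0.5472, 0.0023, 0.0177]
tcp_rot: [-2.144, -2.295, 0.001]
wrist_force: [-0.4, -0.6, 0.2]
width: 0.475
grip_force: 30.7
```

```bash
python3 to.py jar_t:.0085
```

```text
t 15.1 pos [0.5472 0.0023 0.0177] tilt z [-0.001  0.    -1.   ] yaw y 3.88 w 0.475 F [-0.4 -0.6  0.2] 30.70471191429533
jar_t:.0085 [0.5461 0.0024] shift [ 0.0002 -0.001   0.0092]
```

step_arm(commands=[{"fingers":1,"dx":0,"dy":0,"dz":0.007,"roll":0},{"fingers":1,"dx":0,"dy":0,"dz":0.01,"roll":0},{"fingers":1,"dx":0,"dy":0,"dz":0.01,"roll":0}])

```text
time: 15.48
tool_pos: [0.548, 0.0023, 0.0086]
tcp_rot: [2.145, 2.295, 0.001]
wrist_force: [1.6, -0.2, -0.1]
width: 0.477
grip_force: 30.7
```

```bash
python3 to.py jar_t:.0085
```

```text
t 15.47 pos [0.548  0.0023 0.0086] tilt z [ 0.001 -0.    -1.   ] yaw y 3.88 w 0.477 F [ 1.6 -0.2 -0.1] 30.708692892221734
jar_t:.0085 [0.5461 0.0024] shift [ 0.0002 -0.0018  0.0001]
```

step_arm(commands=[{"fingers":1,"dx":0,"dy":0,"dz":0.0015,"roll":0},{"fingers":0,"dx":0,"dy":0,"dz":0.0015,"roll":0},{"fingers":-0.2,"dx":0,"dy":0,"dz":0.0015,"roll":0},{"fingers":-0.5,"dx":0,"dy":0,"dz":0.0015,"roll":0},{"fingers":-0.5,"dx":0,"dy":0,"dz":-0.02,"roll":0},{"fingers":-0.5,"dx":0,"dy":0,"dz":-0.07,"roll":0},{"fingers":-0.5,"dx":0,"dy":0,"dz":-0.1,"roll":0},{"fingers":-0.5,"dx":0,"dy":0,"dz":-0.1,"roll":0}])

```text
time: 16.48
tool_pos: [0.5504, 0.002, 0.1115]
tcp_rot: [2.142, 2.291, 0.007]
wrist_force: [-0.6, 0.7, 0.2]
width: 0.749
grip_force: 0.0
```

```bash
python3 to.py pot:.1
```

```text
t 16.48 pos [0.5504 0.002  0.1115] tilt z [ 0.007 -0.    -1.   ] yaw y 3.87 w 0.749 F [-0.6  0.7  0.2] 0.0
pot:.1 [ 0.44   -0.0477] shift [-0.0422 -0.1136  0.0108]
```

step_arm(commands=[{"fingers":-0.5,"dx":-0.02,"dy":-0.055,"dz":0,"roll":0},{"fingers":-0.5,"dx":-0.042,"dy":-0.111,"dz":0,"roll":0},{"fingers":-0.5,"dx":-0.042,"dy":-0.111,"dz":0,"roll":0},{"fingers":-0.5,"dx":-0.042,"dy":-0.111,"dz":0.045,"roll":0},{"fingers":-0.5,"dx":-0.042,"dy":-0.111,"dz":0.05,"roll":0}])

```text
time: 17.1
tool_pos: [0.4364, -0.0465, 0.0548]
tcp_rot: [-2.141, -2.29, 0.006]
wrist_force: [-0.7, 0.4, -0.6]
width: 0.748
grip_force: 0.0
```

```bash
python3 to.py pot:-.003
```

```text
t 17.1 pos [ 0.4364 -0.0465  0.0548] tilt z [-0.007  0.001 -1.   ] yaw y 3.86 w 0.748 F [-0.7  0.4 -0.6] 0.0
pot:-.003 [ 0.44   -0.0477] shift [-0.0015  0.0039  0.0578]
```

step_arm(commands=[{"fingers":-0.5,"dx":-0.001,"dy":0.001,"dz":0.035,"roll":0},{"fingers":-0.5,"dx":-0.001,"dy":0.001,"dz":0.053,"roll":0},{"fingers":-0.5,"dx":-0.001,"dy":0.001,"dz":0.058,"roll":0},{"fingers":-0.5,"dx":-0.001,"dy":0.001,"dz":0.058,"roll":0}])

```text
time: 17.6
tool_pos: [0.4413, -0.048, 0.0005]
tcp_rot: [-2.145, -2.295, 0.0]
wrist_force: [0.0, 0.2, 0.6]
width: 0.749
grip_force: 0.0
```

```bash
python3 to.py pot:-.002; python3 - <<'E'
from h import *
p,d=read_camera("side"); cv2.imwrite("pics/s4.png",p[200:330,200:350].repeat(4,0).repeat(4,1))
E
```

```text
t 17.6 pos [ 0.4413 -0.048   0.0005] tilt z [-0.  0. -1.] yaw y 3.89 w 0.749 F [0.  0.2 0.6] 0.0
pot:-.002 [ 0.44   -0.0477] shift [ 0.0004 -0.0013  0.0025]
```

View pics/s4.png

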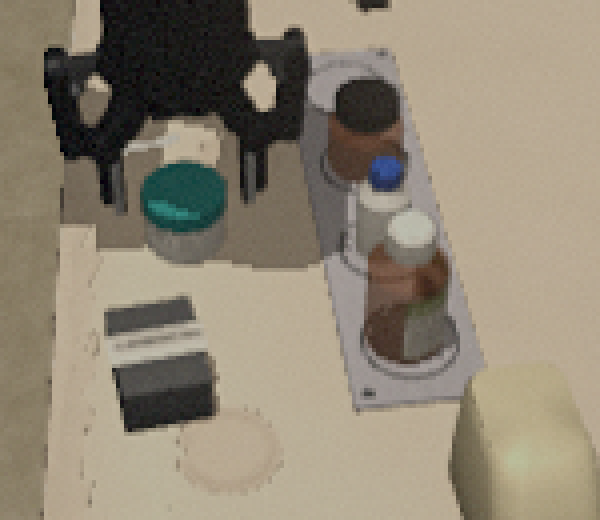

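The open fingers straddle the pot (185,210), with tips clear of the table. The other three stand on their rings. I'll go 3 mm lower and close.

step_arm(commands=[{"fingers":-0.5,"dx":0,"dy":-0.001,"dz":0.003,"roll":0},{"fingers":0.1,"dx":0,"dy":-0.001,"dz":0.003,"roll":0},{"fingers":1,"dx":0,"dy":-0.001,"dz":0.003,"roll":0},{"fingers":1,"dx":0,"dy":-0.001,"dz":0.003,"roll":0},{"fingers":1,"dx":0,"dy":-0.001,"dz":0.003,"roll":0},{"fingers":1,"dx":0,"dy":-0.001,"dz":0.003,"roll":0}])

```text
time: 18.4
tool_pos: [0.4401, -0.0482, -0.0021]
tcp_rot: [2.145, 2.295, 0.0]
wrist_force: [-2.2, -0.2, 4.9]
width: 0.486
grip_force: 29.8
```

```bash
python3 to.py pot:0 pot_t:.06
```

```text
t 18.4 pos [ 0.4401 -0.0482 -0.0021] tilt z [ 0. -0. -1.] yaw y 3.87 w 0.486 F [-2.2 -0.2  4.9] 29.821184277534485
pot:0 [ 0.44   -0.0477] shift [ 0.0005 -0.0001 -0.0021]
pot_t:.06 [0.5414 0.0723] shift [ 0.1134  0.1092 -0.062 ]
```

step_arm(commands=[{"fingers":1,"dx":0,"dy":0,"dz":-0.06,"roll":0},{"fingers":1,"dx":0.02,"dy":0,"dz":-0.09,"roll":0},{"fingers":1,"dx":0.07,"dy":0.03,"dz":-0.09,"roll":0},{"fingers":1,"dx":0.113,"dy":0.07,"dz":-0.09,"roll":0},{"fingers":1,"dx":0.113,"dy":0.11,"dz":-0.09,"roll":0},{"fingers":1,"dx":0.113,"dy":0.11,"dz":-0.06,"roll":0},{"fingers":1,"dx":0.113,"dy":0.11,"dz":-0.03,"roll":0},{"fingers":1,"dx":0.113,"dy":0.11,"dz":-0.015,"roll":0}])

```text
time: 19.4
tool_pos: [0.5404, 0.0719, 0.0102]
tcp_rot: [-2.144, -2.294, 0.004]
wrist_force: [-0.9, -0.1, -0.7]
width: 0.484
grip_force: 30.7
```

```bash
python3 to.py pot_t:.003
```

```text
t 19.4 pos [0.5404 0.0719 0.0102] tilt z [-0.003 -0.    -1.   ] yaw y 3.88 w 0.484 F [-0.9 -0.1 -0.7] 30.713696479797363
pot_t:.003 [0.5414 0.0723] shift [0.0003 0.0011 0.0072]
```

step_arm(commands=[{"fingers":1,"dx":0,"dy":0,"dz":0.006,"roll":0},{"fingers":1,"dx":0,"dy":0,"dz":0.01,"roll":0},{"fingers":1,"dx":0,"dy":0,"dz":0.01,"roll":0}])

```text
time: 19.77
tool_pos: [0.543, 0.072, 0.0033]
tcp_rot: [2.144, 2.294, 0.003]
wrist_force: [-0.3, 0.2, -0.2]
width: 0.491
grip_force: 30.6
```

```bash
python3 to.py pot_t:.003
```

```text
t 19.77 pos [0.543  0.072  0.0033] tilt z [ 0.002  0.    -1.   ] yaw y 3.87 w 0.491 F [-0.3  0.2 -0.2] 30.646934509277344
pot_t:.003 [0.5414 0.0723] shift [ 0.0003 -0.0016  0.0003]
```

step_arm(commands=[{"fingers":1,"dx":0,"dy":0,"dz":0.001,"roll":0},{"fingers":0,"dx":0,"dy":0,"dz":0.001,"roll":0},{"fingers":-0.2,"dx":0,"dy":0,"dz":0.001,"roll":0},{"fingers":-0.5,"dx":0,"dy":0,"dz":0.001,"roll":0},{"fingers":-0.5,"dx":0,"dy":0,"dz":-0.02,"roll":0},{"fingers":-0.5,"dx":0,"dy":0,"dz":-0.07,"roll":0},{"fingers":-0.5,"dx":0,"dy":0,"dz":-0.13,"roll":0},{"fingers":-0.5,"dx":0,"dy":0,"dz":-0.15,"roll":0}])

```text
time: 20.78
tool_pos: [0.5447, 0.0722, 0.1569]
tcp_rot: [2.142, 2.292, 0.009]
wrist_force: [0.8, 0.7, 0.6]
width: 0.752
grip_force: 0.0
```

step_arm(commands=[{"fingers":-0.5,"dx":0.06,"dy":-0.03,"dz":0,"roll":0},{"fingers":-0.5,"dx":0.12,"dy":-0.06,"dz":0,"roll":0},{"fingers":-0.5,"dx":0.18,"dy":-0.09,"dz":0,"roll":0},{"fingers":-0.5,"dx":0.24,"dy":-0.09,"dz":0,"roll":0},{"fingers":-0.5,"dx":0.3,"dy":-0.09,"dz":0,"roll":0},{"fingers":-0.5,"dx":0.3,"dy":-0.09,"dz":0,"roll":0},{"fingers":-0.5,"dx":0.3,"dy":-0.09,"dz":0,"roll":0}])

```text
time: 21.65
tool_pos: [0.4314, 0.3652, 0.1516]
tcp_rot: [2.143, 2.297, -0.002]
wrist_force: [-0.1, -0.6, -0.4]
width: 0.753
grip_force: 0.0
```

```bash
python3 chk.py t2; python3 to.py
```

```text
tall 95 rail xy [-0.0028 -0.1037] z 0.0892
drop 47 rail xy [-0.0021 -0.0334] z 0.0657
jar 203 rail xy [0.0002 0.0368] z 0.0565
pot 298 rail xy [0.0003 0.1048] z 0.0448
t 21.7 pos [0.4316 0.3644 0.1516] tilt z [-0.001 -0.001 -1.   ] yaw y 3.88 w 0.749 F [-0.5  0.7  0.2] 0.0
```

View pics/t2.png

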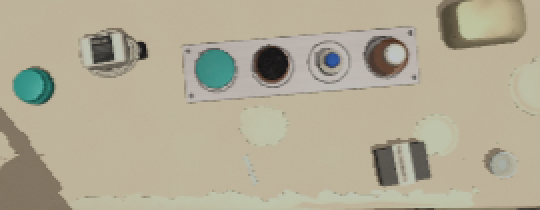

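The top view shows the four containers upright on the rings, in the order pot (215,68), jar (272,63), dropper (330,61), tall bottle (388,57), with the tall bottle next to the charger. All are within 3 mm of their marks, and the box and dish are in place.

```bash
python3 -c "
from workcell import finish_job; print(finish_job())"
```

```text
the job is handed in; nothing more can be done
None
```

The job is handed in: all four containers stand upright on the rail in height order with the tallest next to the charger, each measured within 3 mm of its ring mark, and the dish and dark box are where they were.

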